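# Light the carving: hang the pail out of the way and aim the bench lamp

### The job

The blue pail is standing in the light between the bench lamp and the cup that is held in the jig for carving. First hang the pail by its handle on the hook of the stand, keeping it upright, then swivel and tilt the yellow lamp head so that it shines straight at the middle of that cup's carved face. Leave the oil bottle, the loose cup and the mallet where they are.

Things in the scene. Friction and masses are not known exactly. Their poses are not given: they have to be found in the camera images.
- lamp_pivot (a point): Crossing of the bench lamp's vertical swivel axis and level tilt axis, 210 mm above the bench. Lamp fixed to the bench: dark round foot of 116 mm, post, swivelling aluminium U yoke 136 mm wide, yellow head between its arms. This point does not turn with the head: z up, and at swivel 0, tilt 0 the beam runs level along its -x.
- head_beam (a point): The same crossing point, but turning with the yellow lamp head (box 112 mm wide, 70 mm high, 36 mm deep, centred here). The beam leaves through the white lens along this frame's -x axis; y runs along the tilt axis; z points up through the head's top (at tilt 0).
- head_knob (a point): Centre of the polished red ball knob (28 mm diameter, turns freely between pinching fingers) on a 10 mm steel stalk out of the back of the lamp head: 96 mm along the head_beam frame's +x and 26 mm along its +z, y = 0. Moving it swivels and tilts the head; both joints are stiff and stay where they are left.
- yoke (a joint): Swivel of the lamp about the vertical, rad, -1.6 to 1.6, counter-clockwise from above positive, 0 = facing along the -x axis of lamp_pivot.
- head (a joint): Tilt of the lamp head, rad, -0.7 to 1.0, 0 = beam level, positive = beam pointing down (the knob then rises).
- carving_face (a point): Middle of the carved rosette face (flat, level, 80 mm diameter, 68 mm above the bench) of the cup held between two blue clamping blocks on a dark wooden jig board, 90 x 150 x 18 mm, fixed to the bench. The lamp is to be aimed at this cup.
- pail: Small blue pail, 80 mm rim diameter, 64 mm at the foot, 75 mm high, 160 g, open on top, with a stiff upright steel wire handle that cannot fold. Origin: centre of its underside; z up; the handle's grip bar runs along its y axis.
- pail_bar (a point): Middle of the handle's straight level grip bar: round steel wire of 8 mm, 72 mm long along the pail's y axis, its centre line 140 mm above the pail's underside; the sides of the handle run down at 43 mm either side. Free height between bar and rim 61 mm.
- hook_seat (a point): Top of the hook's prong at its shallow dip, 231 mm above the bench, where a handle rests (bar centre about 4 mm above). The prong, an 8 mm steel rod, sticks out towards -x of this frame from a post (18 mm diameter, 236 mm high, 75 mm behind this point) and turns up at the end. The stand (wooden foot 100 x 100 mm) is fixed.
- hook_tip (a point): Upturned end of the prong, 40 mm before hook_seat along -x and 17 mm higher; rod radius 4 mm.
- oil: Bystander: amber oil bottle, 54 mm diameter, 125 mm high, standing. Origin: centre of its underside.
- cup: Bystander: loose finished wooden cup with a carved top, 80 mm diameter, 50 mm high. Origin: centre of its underside.
- mallet: Bystander: wooden mallet lying down; head 52 mm diameter, 80 mm long from x = -20 to 60 mm, handle 24 mm diameter from x = -20 to -120 mm; origin on the bench, x along the mallet.

How it is judged:
By the outcome, as a careful person would: the job done as asked, in the order asked, and still so for the second after the job is handed in, with the robot touching nothing.
It also fails if it takes over 61 s, if anything falls off the work surface, if the arm or the gripper's body presses on something with over 40 N, if the wrist force passes 120 N, or if a joint passes its speed limit or range.

### The arm

A 6-joint arm with a two-finger parallel gripper is mounted at the origin on the work surface. World frame = base frame: x ahead of the robot, y to its left, z up, the work surface at z = 0. Lengths are in mm, angles in rad, forces in N, time in s.
With the tool pointing down it reaches from about 300 to 1000 mm from the base axis. Payload 5.1 kg.
Tool frame: the origin (TCP) lies on the centre line of the jaws, within the pads' length; the fingertips stand 25 mm ahead of it and the grasp point (between the pads) lies 6 mm ahead of it; z points along the fingers, y is the line along which they close (so a half turn about z gives the same grasp; the last joint's range is limited). The gripper opens to 95 mm and grips with 3 to 60 N. Pads are 20 mm wide; open, the fingers measure 119 mm over their backs; the gripper's body (75 mm by 180 mm) begins 59 mm behind the grasp point.
Start: joints at [1.151, 0.124, 1.65, -0, 1.367, -0.083], TCP at [214.825, 613.462, 239.656] pointing down, gripper open.
Joint ranges: [-2.61, 2.61], [-1.02, 2.33], [0.03, 2.71], [-1.35, 4.49], [0.32, 2.68], [-2.91, 2.91]. Speed limits (rad/s): [2.57, 2.57, 3.14, 3.14, 3.14, 3.14].

### API

Orientations are given as [roll, pitch, yaw] about the fixed x, y, z axes, in that order (R = Rz(yaw) Ry(pitch) Rx(roll)).
In Python, from bench import r gives the robot as it stands.
- The arm moves only by the tool step_arm, never from a script. Its argument "motion" is a list that holds one entry, the list of rows, each a list of 5 numbers: the opening, from 0 (shut) to 1 (fully open), then the shift along the tool's x, y, z normalised to -1 to 1, where 1 is 0.1 m, then the turn about the tool's z normalised to -1 to 1, where 1 is 60 degrees. A call has 1 to 12 rows; each row shifts and turns the commanded pose from where the row before left it, along the tool's axes as they then stand; what a row does not reach is not made up. A row lasts 1/8 s, in which the tool goes at most 62.5 mm and 10.7 degrees, less where a joint would pass 70% of its speed; a pose out of reach is approached as far as the arm can. A call with a number of a shift or a turn outside -1 to 1 is refused whole. A call with a gripper value outside its range is refused whole. The fingers move at their own pace and stop on an object; "newtons" is the grip in N (left out, the last holds). Time passes only in rows, so rows that do not move let the fingers close. It gives the time, the measured TCP pose, the force, the opening and the grip force at its end, in the units of the state.
- r.observe(): the state, without advancing time (a new reading comes with each control period).
- r.get_image(name): name is "side" or "top"; returns a dict with "color" (400x640x3 uint8, blue, green, red), "range_z" (400x640 float32, mm along the optical axis (not along the pixel's ray), 0 where there is no reading), "camera_matrix" (3x3 intrinsics, pixels), "rvec" (rotation vector, rad) and "tvec" (3), from world to camera coordinates, as OpenCV has them. Camera axes: x right, y down, z forward; pixel columns grow to the right and rows downward; lengths in mm; the calibration is good to about 2 mm. A picture is of the moment at which its call begins.
- r.job_done(): hands the job in; it is judged then, once.
The state is a dict: "time_s": time; "q": joint angles; "joint_velocities": joint speeds; "joint_torque": joint torques, N m; "ee_pos": TCP position; "ee_rot": TCP orientation; "wrist_force": force on the tool from outside, world axes, zero at the start; "torque": the same for the moment, N m; "grip_width": opening from 0.0 (shut) to 1.0 (fully open); "grip_force": force on a finger pad.
Only numpy, scipy, OpenCV 4.12 (cv2) and the standard library are available. Lean on these libraries where they do the work, as an engineer would, in place of code of your own. Each camera call takes 0.05 s, during which the arm holds its last target. There are 200 camera calls.

## Working session

There is one attempt and no reset: what is moved stays moved. The work goes in short steps, Python scripts to look and compute and a tool call to move; the robot and the scene stay as the last step left them, time stands still between calls to the robot, and variables do not carry over. Pictures are saved under pics/ and viewed, at most 10 in all, crops included, and the job is handed in when it is done.

Besides the shell and the picture viewer there is one more tool, called as name([rows], argument=value, ...), one row to a line, values as JSON. step_arm: Moves the arm, as the interface text tells. Scaled input: -1 to 1 covers 0.1 m each way for a shift and 60 degrees each way for a turn. Its arguments: {"type":"object","properties":{"motion":{"type":"array"},"newtons":{"type":"number"}},"required":["motion"]}

```bash
mkdir -p pics
cat > h.py <<'E'
import numpy as np, cv2
from bench import r
def cloud(im):
    K=np.array(im["camera_matrix"]);R=cv2.Rodrigues(np.array(im["rvec"],float))[0];t=np.array(im["tvec"],float).ravel()
    z=im["range_z"];v,u=np.mgrid[:z.shape[0],:z.shape[1]]
    c=np.stack([(u-K[0,2])/K[0,0]*z,(v-K[1,2])/K[1,1]*z,z],-1)
    P=(c-t)@R
    P[z==0]=np.nan
    return P
E
python3 - <<'E'
from h import *
print(r.observe())
for n in("side","top"):
    im=r.get_image(n);cv2.imwrite(f"pics/{n}0.png",im["color"]);np.savez(f"{n}0.npz",**im)
    R=cv2.Rodrigues(np.array(im["rvec"],float))[0];print(n,-R.T@np.array(im["tvec"],float).ravel(),R[2],im["camera_matrix"])
E
```

```text
{'time_s': 0.0, 'q': array([ 1.15138247e+00,  1.24515029e-01,  1.65166489e+00, -3.65001390e-06,
        1.36749215e+00, -8.25659741e-02]), 'joint_velocities': array([ 6.10591356e-04, -5.08082208e-04,  1.32793969e-03, -1.53289445e-03,
        6.87785698e-05, -1.96821008e-03]), 'joint_torque': array([ 3.96767537e-04, -4.17609429e+01, -3.59930527e+01,  7.75174540e-02,
        4.90144256e-02, -1.71543657e-04]), 'ee_pos': array([214.60133944, 612.92970707, 238.38595928]), 'ee_rot': array([-3.13952002e+00, -1.67932973e-04,  2.80474534e+00]), 'wrist_force': array([-0.05891299, -0.07050849,  0.2830253 ]), 'torque': array([-0.02370411, -0.00454108,  0.0229828 ]), 'grip_force': 0.0, 'grip_width': 0.9990348109074833}
side [ 326.29115043 -775.05882295  867.19668781] [ 0.18347067  0.73814796 -0.6492119 ] [[457.53876725   0.         322.40704212]
 [  0.         457.53876725 195.38614052]
 [  0.           0.           1.        ]]
top [ 447.88208678  -17.5962445  1555.19439634] [ 0.06513795  0.00612585 -0.99785747] [[451.12888681   0.         325.43424944]
 [  0.         451.12888681 189.67968693]
 [  0.           0.           1.        ]]
```

View pics/side0.png

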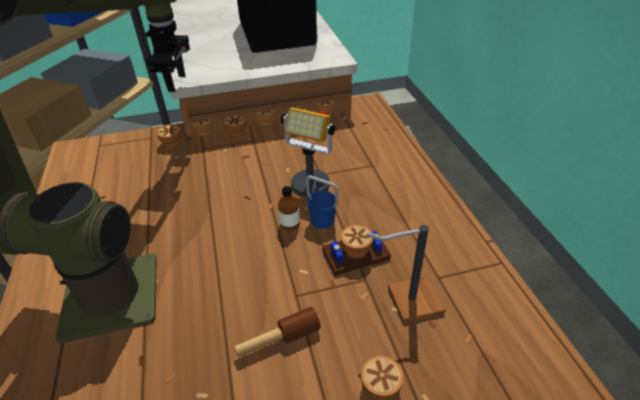

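View pics/top0.png

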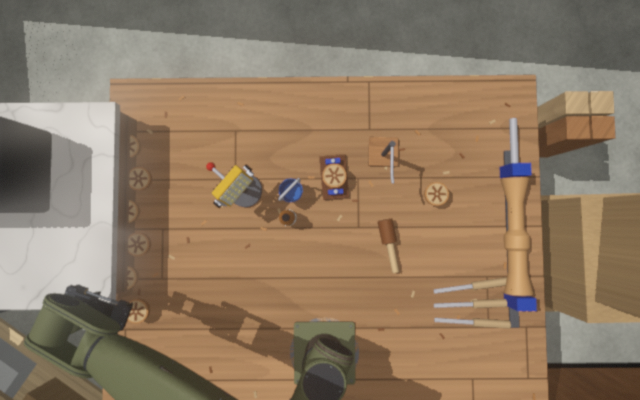

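Side: lamp (308,125), oil (289,210), pail (322,208), jig cup (356,237), hook stand (418,290), mallet (285,330), loose cup (382,375). Top: knob (210,167), head (237,187), pail (289,190), jig cup (334,176), prong (393,142)-(393,182), post (388,150).

Run:
```python
from h import *
for n,(x0,y0,x1,y1) in {"top":(195,125,455,275),"side":(220,90,480,400)}.items():
    im=np.load(n+"0.npz");P=cloud(im);c=im["color"]
    np.save(n+"P.npy",P)
    k=3 if n=="top" else 2.4
    cr=cv2.resize(c[y0:y1,x0:x1],None,fx=k,fy=k,interpolation=cv2.INTER_CUBIC)
    cr=cr[:600,:800]
    cv2.imwrite(f"pics/{n}c.png",cr)
    hsv=cv2.cvtColor(c,cv2.COLOR_BGR2HSV)
    H,S,V=[hsv[...,i].astype(int) for i in range(3)]
    box=np.zeros(H.shape,bool);box[y0:y1,x0:x1]=1
    for nm,m in {"blue":(H>100)&(H<130)&(S>150),"red":((H<4)|(H>175))&(S>190)&(V>100),"yellow":(H>20)&(H<33)&(S>150)&(V>110)}.items():
        m=(m&box).astype(np.uint8)
        N,L,st,ce=cv2.connectedComponentsWithStats(m)
        for i in range(1,N):
            if st[i,4]>6:
                q=P[L==i];print(n,nm,ce[i].round(1),st[i],np.nanmedian(q,0).round(),np.nanmin(q,0).round(),np.nanmax(q,0).round())
    z=P[...,2]
    m=((z>20)&(z<400)&box).astype(np.uint8)
    N,L,st,ce=cv2.connectedComponentsWithStats(m)
    for i in range(1,N):
        if st[i,4]>15:
            q=P[L==i];print(n,"obj",ce[i].round(1),st[i],np.nanmedian(q,0).round(),np.nanmin(q,0).round(),np.nanmax(q,0).round())
```

```text
top yellow [226.4 181.4] [212 166  31  33 332] [561. 280. 242.] [512. 234. 225.] [607. 325. 252.]
top obj [389.8 155.6] [381 141  16  42 210] [ 661. -205.  231.] [ 554. -251.   20.] [ 709. -198.  254.]
top obj [333.7 175.4] [321 155  27  43 659] [593. -37.  66.] [523. -82.  20.] [667.   7.  77.]
top obj [230.7 184. ] [ 206  162   48   46 1160] [554. 270. 226.] [486. 211.  20.] [625. 354. 252.]
top obj [288.7 188.4] [279 178  24  24 253] [553. 115.  73.] [508.  68.  21.] [585. 145. 152.]
top obj [436.1 193.3] [424 182  25  24 457] [ 532. -378.   50.] [ 492. -419.   24.] [ 569. -340.   59.]
top obj [287.3 217. ] [279 209  18  17 230] [456. 114.  88.] [429.  92.  21.] [482. 145. 130.]
top obj [388.9 240.5] [377 218  22  55 585] [ 384. -222.   42.] [ 270. -250.   22.] [ 450. -182.   61.]
side blue [321.6 208.7] [308 191  27  37 794] [542.  96.  48.] [505.  65.   3.] [578. 147.  80.]
side blue [377.2 244.9] [373 240   9  12  82] [641. -53.  39.] [636. -61.  21.] [651. -37.  47.]
side blue [336.8 253. ] [331 242  12  21 126] [537. -55.  42.] [531. -67.  19.] [557. -17.  49.]
side red [323.
[... 196 characters left out ...]
1.2 134.4] [320 132   3   7  10] [574. 217. 207.] [570. 214. 196.] [578. 222. 210.]
side obj [291.7 128. ] [ 220   90  132  135 6464] [537. 623.  86.] [319.  65.  20.] [800. 662. 251.]
side obj [288.1 207.9] [278 186  22  41 656] [452. 103.  76.] [427.  89.  20.] [481. 134. 130.]
side obj [378.9 248. ] [ 329  225  100   75 2073] [608. -69.  70.] [ 518. -219.   20.] [678.  10. 254.]
side obj [373.3 255.1] [371 252   6   7  16] [627. -67.  21.] [620. -78.  20.] [634. -57.  23.]
side obj [283.5 330.9] [ 235  307   86   50 1533] [ 380. -232.   39.] [ 267. -253.   20.] [ 449. -187.   57.]
side obj [381.6 377.6] [ 361  356   43   44 1497] [ 527. -385.   51.] [ 490. -419.   26.] [ 569. -340.   55.]
```

View pics/topc.png

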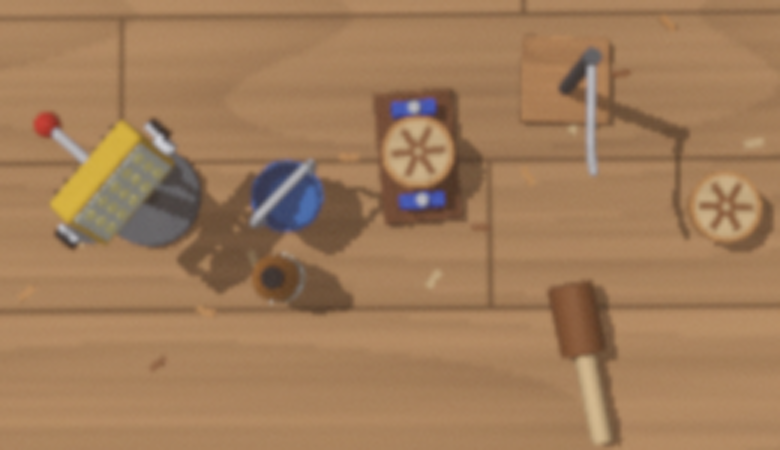

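View pics/sidec.png

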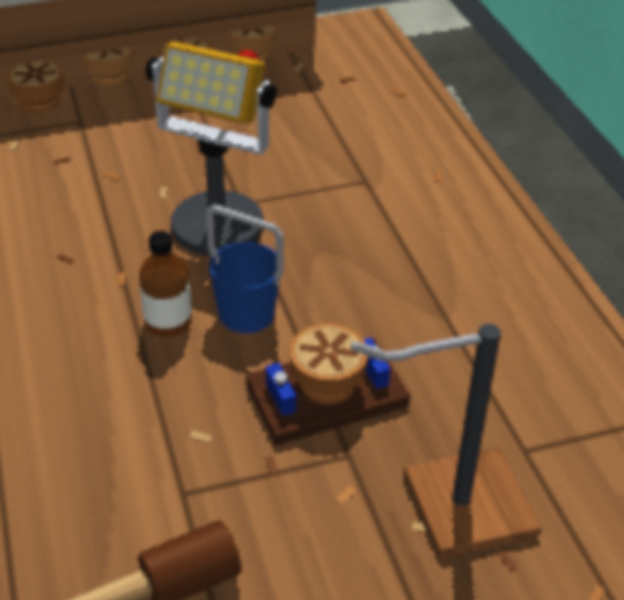

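Crops: top shows the prong running towards the robot from the post top (592,57)→tip (592,172), the bar diagonal (253,222)–(313,163), the knob at (47,124); side shows the head tilted upward with the knob mostly hidden behind it (248,56).

```bash
cat >> h.py <<'E'
def ray(im,uv,z):
    K=np.array(im["camera_matrix"]);R=cv2.Rodrigues(np.array(im["rvec"],float))[0];t=np.array(im["tvec"],float).ravel()
    d=R.T@np.linalg.solve(K,[uv[0],uv[1],1.]);C=-R.T@t
    return (C+d*(z-C[2])/d[2]).round(1)
E
python3 - <<'E'
from h import *
T=np.load("top0.npz");S=np.load("side0.npz")
t=lambda u,v,z:ray(T,(u/3+195,v/3+125),z)
s=lambda u,v,z:ray(S,(u/2.4+220,v/2.4+90),z)
print("bar top",t(253,222,140),t(313,163,140)," side",s(210,208,140),s(281,235,140))
print("rim top",t(288,196,75))
print("tip",t(592,172,248),s(356,347,248)); print("post",t(592,57,236),s(488,330,236))
print("knob top",[t(47,124,z) for z in(180,200,220)])
print("face",t(419,151,68),s(329,351,68))
print("foot",t(155,200,12),s(217,222,12))
def pca(q):
    q=q[~np.isnan(q).any(1)];c=q.mean(0);w,V=np.linalg.eigh(np.cov((q-c).T));return len(q),c.round(1),V.round(3).T.tolist(),np.sqrt(w).round(1)
for n,im in(("top",T),("side",S)):
    P=np.load(n+"P.npy");x,y,z=P[...,0],P[...,1],P[...,2]
    for nm,m in {"bar":(z>128)&(z<160)&(abs(x-545)<60)&(abs(y-110)<60),
     "prong":(z>215)&(z<262)&(x<690)&(x>540)&(y<-170)&(y>-260),"face":(z>60)&(z<76)&(abs(x-593)<45)&(abs(y+37)<45)}.items(): print(n,nm,pca(P[m]))
    hsv=cv2.cvtColor(im["color"],cv2.COLOR_BGR2HSV);h=hsv[...,0]
    red=((h<6)|(h>172))&(hsv[...,1]>150)&(x>560)&(y>300)&(y<400)&(z>100)
    v,u=np.nonzero(red);print(n,"red",len(u),u.mean(),v.mean(),np.nanmedian(P[red],0))
    lamp=(z>150)&(abs(x-555)<90)&(abs(y-270)<90)
    lens=lamp&(hsv[...,1]<140)&(z>180)
    yel=lamp&(hsv[...,1]>170)&(h>18)&(h<33)
    print(n,"yel",pca(P[yel]))
    q=P[lamp];print(n,"lamp",pca(q))
P=np.load("topP.npy");print(P[176:198:3,214:262:3].round().astype(int).tolist()[3])
E
```

```text
bar top [512.1 136.2 140. ] [573.6  73.  140. ]  side [514.2 134.3 140. ] [574.3  69.1 140. ]
rim top [543.3 104.8  75. ]
tip [ 553. -204.  248.] [ 554.9 -205.8  248. ]
post [ 667.3 -207.7  236. ] [ 668.5 -206.5  236. ]
knob top [array([612.4, 342.7, 180. ]), array([610. , 337.4, 200. ]), array([607.6, 332.2, 220. ])]
face [592.3 -39.4  68. ] [593.3 -38.   68. ]
foot [544.  262.2  12. ] [549.  264.6  12. ]
top bar (69, array([546.5, 105.5, 142.5]), [[0.689, 0.713, 0.132], [-0.084, -0.102, 0.991], [-0.72, 0.694, 0.01]], array([ 2.2,  4.1, 27.4]))
top prong (132, array([ 624.8, -205.9,  235.1]), [[-0.029, -0.999, 0.014], [0.066, 0.012, 0.998], [-0.997, 0.029, 0.065]], array([ 3.3,  4.8, 38.5]))
top face (432, array([593.8, -37. ,  68.4]), [[-0.007, 0.013, 1.0], [-0.972, 0.234, -0.01], [-0.234, -0.972, 0.011]], array([ 3.2, 19.5, 19.7]))
top red 38 209.60526315789474 165.76315789473685 [611.64847016 341.75597207 195.50407749]
top yel (270, array([560.2, 279.6, 241.7]), [[0.334, 0.383, 0.861], [0.561, 0.653, -0.508], [-0.757, 0.653, 0.003]], array([ 2. ,  8.4, 31.1]))
top lamp (1118, arr
[... 638 characters left out ...]
340.58337816 197.96600361]
side yel (247, array([566.5, 246.2, 224.9]), [[0.492, 0.675, -0.55], [-0.586, -0.211, -0.783], [-0.644, 0.707, 0.292]], array([ 7.5, 24.5, 35.5]))
side lamp (1369, array([548.4, 255.3, 216.6]), [[0.551, 0.722, -0.418], [0.288, 0.305, 0.908], [-0.783, 0.621, 0.039]], array([17. , 21.8, 41.6]))
[[569, 379, -5], [551, 312, 222], [-9223372036854775808, -9223372036854775808, -9223372036854775808], [550, 290, 242], [550, 281, 243], [549, 271, 246], [550, 264, 240], [550, 257, 230], [551, 249, 224], [551, 242, 217], [552, 234, 210], [553, 228, 195], [567, 250, 16], [567, 240, 14], [566, 230, 14], [566, 218, 25]]<stdin>:25: RuntimeWarning: invalid value encountered in cast
```

```bash
cat >> h.py <<'E'
from scipy.spatial.transform import Rotation as Rn
def plan(x,y,z,yaw):
    "total tool-frame shift (0.1 m) before turning, and turn (60 deg units) for tool pointing down"
    o=r.observe();R=Rn.from_euler("xyz",o["ee_rot"])
    d=R.inv().apply(np.array([x,y,z])-o["ee_pos"])/100
    a=(np.degrees(o["ee_rot"][2])-yaw+90)%180-90
    print(round(o["time_s"],2),o["ee_pos"].round(1),o["ee_rot"].round(3),"shift",d.round(3),"turn",round(a/60,3),"q",o["q"].round(2),"w",round(o["grip_width"],3),"F",o["wrist_force"].round(1))
E
python3 -c "
from h import *
plan(558.5,89.5,350,135.8)"
```

```text
0.1 [214.6 613.  238.5] [-3.14  -0.     2.805] shift [-4.975 -3.806 -1.108] turn 0.415 q [ 1.15  0.12  1.65 -0.    1.37 -0.08] w 1.002 F [0.2 0.4 1.1]
```

step_arm([
  [[1, 0, 0, -0.55, 0], [1, 0, 0, -0.55, 0], [1, -0.415, -0.317, 0, 0], [1, -0.415, -0.317, 0, 0], [1, -0.415, -0.317, 0, 0], [1, -0.415, -0.317, 0, 0], [1, -0.415, -0.317, 0, 0], [1, -0.415, -0.317, 0, 0], [1, -0.415, -0.317, 0, 0], [1, -0.415, -0.317, 0, 0], [1, -0.415, -0.317, 0, 0], [1, -0.415, -0.317, 0, 0]],
], newtons=50)

```text
time_s: 1.6
ee_pos: [502.3, 175.5, 349.2]
ee_rot: [-3.141, -0.0, 2.805]
wrist_force: [-0.6, 0.0, -0.5]
grip_width: 1.001
grip_force: 0.0
```

step_arm([
  [[1, -0.415, -0.317, 0, 0], [1, -0.415, -0.317, 0, 0], [1, 0, 0, 0, 0.14], [1, 0, 0, 0, 0.14], [1, 0, 0, 0, 0.135], [1, 0, 0, 0, 0], [1, 0, 0, 0, 0]],
])

```text
time_s: 2.48
ee_pos: [559.0, 89.9, 349.3]
ee_rot: [-3.141, -0.0, 2.372]
wrist_force: [-0.3, -0.1, 0.4]
grip_width: 0.997
grip_force: 0.0
```

```bash
python3 -c "
from h import *
plan(558.5,89.5,146,135.8)
for n in('side','top'):
    im=r.get_image(n);np.savez(n+'1.npz',**im);P=cloud(im);cv2.imwrite(f'pics/{n}1.png',im['color'])
    h=cv2.cvtColor(im['color'],cv2.COLOR_BGR2HSV);red=((h[...,0]<6)|(h[...,0]>172))&(h[...,1]>150)&(P[...,1]>300)&(P[...,0]>560)&(P[...,2]>100)
    v,u=np.nonzero(red);print(n,len(u),u.mean(),v.mean(),np.nanmedian(P[red],0))
"
```

```text
2.48 [559.   89.9 349.3] [-3.141 -0.     2.372] shift [ 0.    -0.006  2.033] turn 0.002 q [ 0.06 -0.11  1.7   0.    1.55 -0.74] w 0.997 F [-0.3 -0.1  0.4]
side 13 323.53846153846155 111.92307692307692 [613.47493997 338.9944995  198.93061014]
top 38 209.60526315789474 165.76315789473685 [611.6110924  341.81356353 196.67390604]
```

step_arm([
  [[1, 0, 0, 0.4, 0], [1, 0, 0, 0.4, 0], [1, 0, 0, 0.4, 0], [1, 0, 0, 0.4, 0], [1, 0, 0, 0.25, 0], [1, 0, 0, 0.18, 0], [1, 0, 0, 0, 0], [0, 0, 0, 0, 0], [0, 0, 0, 0, 0], [0, 0, 0, 0, 0], [0, 0, 0, 0, 0], [0, 0, 0, 0, 0]],
], newtons=50)

```text
time_s: 4.08
ee_pos: [559.2, 89.8, 146.8]
ee_rot: [3.141, 0.0, 2.37]
wrist_force: [0.1, -0.1, 0.2]
grip_width: 0.529
grip_force: 0.0
```

step_arm([
  [[0, 0, 0, 0, 0], [0, 0, 0, 0, 0], [0, 0, 0, 0, 0]],
])

```text
time_s: 4.45
ee_pos: [559.1, 89.8, 146.6]
ee_rot: [-3.141, -0.0, 2.37]
wrist_force: [-0.5, -0.4, 0.3]
grip_width: 0.218
grip_force: 0.0
```

```bash
python3 -c "
from h import *
plan(558.5,89.5,275,135.8)
im=r.get_image('side');cv2.imwrite('pics/s2.png',cv2.resize(im['color'][60:300,200:460],None,fx=2.4,fy=2.4))
"
```

```text
4.45 [559.1  89.8 146.6] [-3.141 -0.     2.37 ] shift [ 0.002 -0.007 -1.284] turn 0.0 q [ 0.06  0.02  1.92 -0.    1.2  -0.73] w 0.218 F [-0.5 -0.4  0.3]
```

View pics/s2.png

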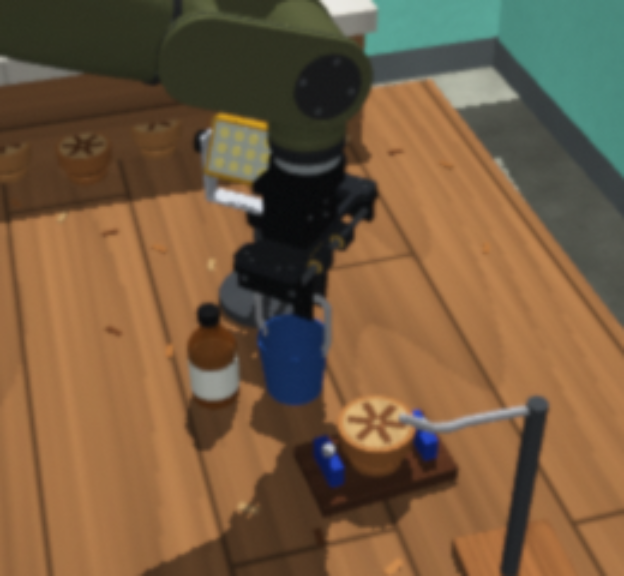

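The fingers straddle the bar near its right part (310,310), still closing. Close on, then lift.

step_arm([
  [[0, 0, 0, 0, 0], [0, 0, 0, 0, 0], [0, 0, 0, 0, 0], [0, 0, 0, 0, 0]],
])

```text
time_s: 5.0
ee_pos: [559.2, 89.9, 146.7]
ee_rot: [3.141, 0.0, 2.37]
wrist_force: [0.1, -0.5, 0.6]
grip_width: 0.072
grip_force: 50.0
```

step_arm([
  [[0, 0, 0, -0.1, 0], [0, 0, 0, -0.2, 0], [0, 0, 0, -0.35, 0], [0, 0, 0, -0.35, 0], [0, 0, 0, -0.25, 0], [0, 0, 0, -0.05, 0], [0, 0, 0, 0, 0]],
])

```text
time_s: 5.88
ee_pos: [559.1, 89.8, 277.0]
ee_rot: [3.141, 0.0, 2.37]
wrist_force: [-0.3, -0.2, -2.4]
grip_width: 0.072
grip_force: 50.0
```

```bash
python3 -c "
from h import *
plan(490,-227,275,90)
for n in('side','top'):
    im=r.get_image(n);P=cloud(im);h=cv2.cvtColor(im['color'],cv2.COLOR_BGR2HSV)
    m=(h[...,0]>100)&(h[...,0]<130)&(h[...,1]>150)&(P[...,2]>85)&(P[...,2]<260)
    q=P[m];print(n,len(q),np.nanpercentile(q,[2,50,98],axis=0).round())
"
```

```text
5.88 [559.1  89.8 277. ] [3.141 0.    2.37 ] shift [-1.713 -2.753  0.019] turn 0.763 q [ 0.06 -0.08  1.8  -0.    1.43 -0.73] w 0.072 F [-0.3 -0.2 -2.4]
side 941 [[508.  67. 136.]
 [541.  88. 180.]
 [575. 143. 206.]]
top 456 [[ 161. -663.   92.]
 [ 586. -634.  109.]
 [ 620. -608.  115.]]
```

step_arm([
  [[0, -0.214, -0.344, 0, 0], [0, -0.214, -0.344, 0, 0], [0, -0.214, -0.344, 0, 0], [0, -0.214, -0.344, 0, 0], [0, -0.214, -0.344, 0, 0], [0, -0.214, -0.344, 0, 0], [0, -0.214, -0.344, 0, 0], [0, -0.214, -0.344, 0, 0]],
])

```text
time_s: 6.98
ee_pos: [489.0, -227.7, 275.0]
ee_rot: [-3.141, -0.003, 2.37]
wrist_force: [0.3, -0.2, -1.3]
grip_width: 0.072
grip_force: 50.0
```

step_arm([
  [[0, 0, 0, 0, 0.127], [0, 0, 0, 0, 0.127], [0, 0, 0, 0, 0.127], [0, 0, 0, 0, 0.127], [0, 0, 0, 0, 0.127], [0, 0, 0, 0, 0.127], [0, 0, 0, 0, 0], [0, 0, 0, 0, 0]],
])

```text
time_s: 7.98
ee_pos: [489.7, -226.6, 275.7]
ee_rot: [-3.14, -0.001, 1.574]
wrist_force: [-1.0, 0.1, -0.8]
grip_width: 0.071
grip_force: 50.0
```

```bash
python3 -c "
from h import *
plan(593.5,-227,277,90)
im=r.get_image('side');P=cloud(im);h=cv2.cvtColor(im['color'],cv2.COLOR_BGR2HSV);x,y,z=P[...,0],P[...,1],P[...,2]
m=(h[...,0]>100)&(h[...,0]<130)&(h[...,1]>150)&(z>120)&(z<260)
q=P[m];print(len(q),np.nanpercentile(q,[2,50,98],axis=0).round())
for lo in(140,160,180):
  k=q[(q[:,2]>lo)&(q[:,2]<lo+12)];print(lo,np.nanpercentile(k,[2,98],axis=0).round())
# handle sides
m=(abs(x-490)<25)&(abs(y+206)<60)&(z>215)&(z<262)&(h[...,1]<90)
print(P[m].round()[::6].tolist())
cv2.imwrite('pics/s3.png',cv2.resize(im['color'][120:360,280:540],None,fx=2.4,fy=2.4))
"
```

```text
7.97 [ 489.7 -226.6  275.7] [-3.140e+00 -1.000e-03  1.574e+00] shift [-0.007  1.038 -0.014] turn 0.003 q [-0.53 -0.14  1.85 -0.    1.43 -0.54] w 0.071 F [-1.   0.1 -0.8]
1266 [[ 455. -242.  136.]
 [ 485. -209.  175.]
 [ 524. -169.  206.]]
140 [[ 460. -238.  140.]
 [ 516. -172.  152.]]
160 [[ 457. -241.  160.]
 [ 521. -170.  172.]]
180 [[ 456. -242.  180.]
 [ 524. -169.  192.]]
[[486.0, -163.0, 238.0], [489.0, -165.0, 231.0], [489.0, -165.0, 226.0], [489.0, -166.0, 221.0], [495.0, -237.0, 261.0], [485.0, -248.0, 260.0], [489.0, -251.0, 260.0], [491.0, -250.0, 255.0], [485.0, -246.0, 247.0], [486.0, -250.0, 249.0], [487.0, -251.0, 247.0], [489.0, -252.0, 244.0], [491.0, -251.0, 240.0], [486.0, -245.0, 229.0], [486.0, -251.0, 233.0], [488.0, -250.0, 230.0], [490.0, -250.0, 226.0], [492.0, -249.0, 221.0], [486.0, -250.0, 219.0]]
```

View pics/s3.png

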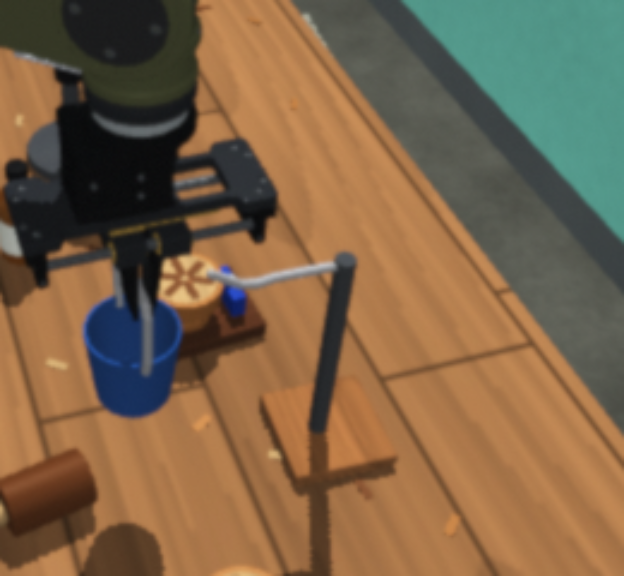

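Pail is held upright in front of the hook tip, handle centred at y≈-206. Slide over the prong and lower.

step_arm([
  [[0, 0, 0.15, 0, 0], [0, 0, 0.2, 0, 0], [0, 0, 0.2, 0, 0], [0, 0, 0.2, 0, 0], [0, 0, 0.15, 0, 0], [0, -0.005, 0.138, 0, 0], [0, 0, 0, 0, 0], [0, 0, 0, 0, 0], [0, 0, 0, 0.1, 0], [0, 0, 0, 0.1, 0], [0, 0, 0, 0.06, 0], [0, 0, 0, 0, 0]],
])

```text
time_s: 9.52
ee_pos: [593.3, -226.9, 249.5]
ee_rot: [-3.14, -0.001, 1.572]
wrist_force: [-0.1, -0.5, -1.2]
grip_width: 0.069
grip_force: 50.0
```

```bash
python3 -c "
from h import *
plan(593.5,-227,241,90)
im=r.get_image('side');P=cloud(im)
cv2.imwrite('pics/s4.png',cv2.resize(im['color'][150:330,320:520],None,fx=3,fy=3,interpolation=cv2.INTER_CUBIC))
"
```

```text
9.53 [ 593.3 -226.9  249.5] [-3.140e+00 -1.000e-03  1.572e+00] shift [-0.001  0.002  0.084] turn 0.001 q [-0.45  0.09  1.67 -0.    1.38 -0.45] w 0.069 F [-0.1 -0.5 -1.2]
```

View pics/s4.png

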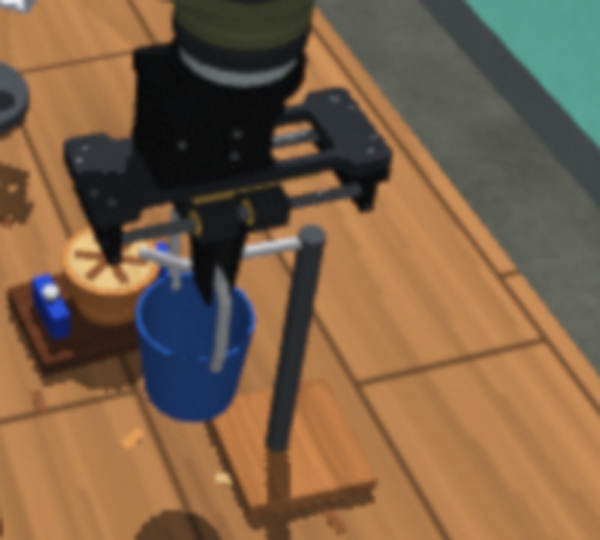

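The prong (145,253)–(300,245) passes through the handle under the bar, with the pail clear of the post. Lower in small steps.

step_arm([
  [[0, 0, 0, 0.03, 0], [0, 0, 0, 0.03, 0], [0, 0, 0, 0, 0], [0, 0, 0, 0, 0]],
])

```text
time_s: 10.07
ee_pos: [593.9, -227.2, 244.7]
ee_rot: [3.141, 0.0, 1.572]
wrist_force: [-0.4, -0.3, -1.5]
grip_width: 0.071
grip_force: 50.0
```

step_arm([
  [[0, 0, 0, 0.02, 0], [0, 0, 0, 0, 0], [0, 0, 0, 0, 0]],
])

```text
time_s: 10.45
ee_pos: [593.8, -227.1, 242.6]
ee_rot: [-3.142, -0.0, 1.572]
wrist_force: [0.6, -1.5, -1.3]
grip_width: 0.069
grip_force: 50.0
```

step_arm([
  [[0, 0, 0, 0.01, 0], [0, 0, 0, 0.01, 0], [0, 0, 0, 0, 0], [0, 0, 0, 0, 0]],
])

```text
time_s: 10.95
ee_pos: [594.0, -227.2, 241.2]
ee_rot: [3.141, 0.0, 1.572]
wrist_force: [-1.5, -0.1, 1.8]
grip_width: 0.068
grip_force: 50.0
```

step_arm([
  [[0, 0, 0, 0.01, 0], [0, 0, 0, 0, 0], [0, 0, 0, 0, 0]],
])

```text
time_s: 11.32
ee_pos: [594.1, -227.3, 240.8]
ee_rot: [3.14, 0.001, 1.572]
wrist_force: [-2.4, 1.2, 5.0]
grip_width: 0.073
grip_force: 50.0
```

Bar rests on the prong (upward force). Release gently to a small opening.

step_arm([
  [[0.1, 0, 0, 0, 0], [0.14, 0, 0, 0, 0], [0.2, 0, 0, 0, 0], [0.3, 0, 0, 0, 0], [0.4, 0, 0, 0, 0], [0.4, 0, 0, 0, 0], [0.4, 0, 0, 0, 0]],
], newtons=10)

```text
time_s: 12.2
ee_pos: [593.9, -227.1, 239.7]
ee_rot: [3.141, 0.0, 1.572]
wrist_force: [0.1, -0.2, -0.6]
grip_width: 0.398
grip_force: 0.0
```

step_arm([
  [[0.4, 0, 0, -0.1, 0], [0.4, 0, 0, -0.2, 0], [0.4, 0, 0, -0.3, 0], [0.4, 0, 0, -0.4, 0], [0.4, 0, 0, -0.3, 0], [0.4, 0, 0, 0, 0]],
])

```text
time_s: 12.95
ee_pos: [595.0, -227.6, 375.2]
ee_rot: [3.134, 0.004, 1.572]
wrist_force: [0.2, 0.0, -0.1]
grip_width: 0.397
grip_force: 0.0
```

```bash
python3 -c "
from h import *
plan(593.5,-227,370,90)
im=r.get_image('side')
cv2.imwrite('pics/s5.png',cv2.resize(im['color'][150:330,320:520],None,fx=3,fy=3,interpolation=cv2.INTER_CUBIC))
"
```

```text
12.95 [ 595.  -227.6  375.2] [3.134 0.004 1.572] shift [ 0.007 -0.015  0.052] turn 0.001 q [-0.45  0.04  1.51  0.    1.58 -0.45] w 0.397 F [ 0.2  0.  -0.1]
```

View pics/s5.png

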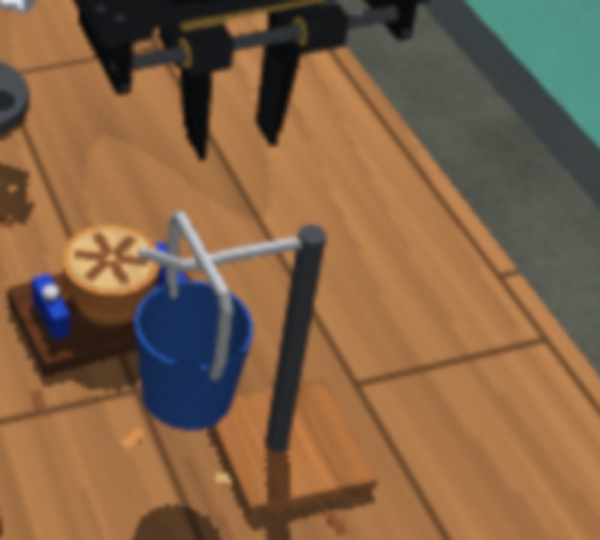

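Pail hangs upright by the bar in the prong's dip (190,260). Now measure the lamp: caps, knob, face.

Run:
```python
from h import *
for n in("top","side"):
    im=r.get_image(n);np.savez(n+"2.npz",**im);P=cloud(im);h=cv2.cvtColor(im['color'],cv2.COLOR_BGR2HSV);x,y,z=np.moveaxis(P,2,0)
    near=(abs(x-552)<95)&(abs(y-268)<95)
    m=near&(z>185)&(z<245)&(h[...,2]<60)
    N,L,st,ce=cv2.connectedComponentsWithStats(m.astype(np.uint8))
    for i in range(1,N):
        if st[i,4]>3: print(n,"cap",ce[i].round(1),st[i,4],np.nanmedian(P[L==i],0).round(1),ray(im,ce[i],210))
    m=near&(z>6)&(z<40)&(h[...,1]<110)
    v,u=np.nonzero(m)
    if len(u)>20: 
        (c,ax,a)=cv2.fitEllipse(cv2.convexHull(np.c_[u,v].astype(np.float32)));print(n,"foot",c,ax,np.nanmedian(z[m]),ray(im,c,np.nanmedian(z[m])))
    red=near&((h[...,0]<6)|(h[...,0]>172))&(h[...,1]>150)&(z>100)
    q=P[red];v,u=np.nonzero(red);print(n,"knob",len(u),u.mean(),v.mean(),np.nanpercentile(q,[5,50,95],axis=0).round(1).tolist(),ray(im,(u.mean(),v.mean()),188))
    # lens plane fit by RANSAC-like: lens pixels (front face)
    lens=near&(z>185)&(h[...,1]<150)&(h[...,2]>110)
    q=P[lens];rng=np.random.default_rng(0);best=None
    for _ in range(500):
        a,b,c=q[rng.choice(len(q),3,False)];nn=np.cross(b-a,c-a);l=np.linalg.norm(nn)
        if l<300: continue
        nn/=l;k=abs((q-a)@nn)<2.5
        if best is None or k.sum()>best.sum(): best=k
    k=q[best];c=k.mean(0);w,V=np.linalg.eigh(np.cov((k-c).T));nn=V[:,0]*np.sign(V[2,0]);print(n,"lens",len(q),len(k),c.round(1),nn.round(3),"az",np.degrees(np.arctan2(nn[1],nn[0])).round(1),"up",np.degrees(np.arcsin(nn[2])).round(1))
```

```text
top foot (236.50184631347656, 189.09521484375) (41.45534896850586, 49.47942352294922) 15.474061439602064 [552.9 296.4  15.5]
top knob 38 209.60526315789474 165.76315789473685 [[602.8, 333.0, 190.9], [611.7, 342.1, 195.2], [620.8, 350.2, 200.4]] [613.2 343.8 188. ]
top lens 686 412 [539.8 258.  221.9] [-0.569 -0.652  0.502] az -131.1 up 30.1
side cap [282.  118.6] 22 [487.1 307.3 217.6] [489.6 319.4 210. ]
side cap [331.2 129.8] 45 [601.3 215.8 216.1] [604.1 224.7 210. ]
side foot (310.0798034667969, 182.3673095703125) (27.318073272705078, 38.762447357177734) 17.06790672849594 [546.9 259.3  17.1]
side knob 13 323.2307692307692 111.84615384615384 [[605.6, 335.6, 196.4], [612.7, 340.9, 197.8], [620.4, 344.4, 200.5]] [617.5 357.8 188. ]
side lens 848 569 [538.4 255.6 221.3] [-0.561 -0.662  0.498] az -130.3 up 29.8
```

```bash
python3 -c "
from h import *
plan(613.5,344.5,370,49.3)"
```

```text
13.1 [ 593.4 -227.   368.4] [-3.140e+00 -1.000e-03  1.572e+00] shift [ 5.714  0.209 -0.012] turn 0.68 q [-0.45  0.04  1.52 -0.    1.58 -0.45] w 0.403 F [-0.1 -0.8 -0.8]
```

step_arm([
  [[0.6, 0.4, 0.017, 0, 0], [0.8, 0.48, 0.017, 0, 0], [0.8, 0.48, 0.017, 0, 0], [0.8, 0.48, 0.017, 0, 0], [0.8, 0.48, 0.017, 0, 0], [0.8, 0.48, 0.017, 0, 0], [0.8, 0.48, 0.017, 0, 0], [0.8, 0.48, 0.017, 0, 0], [0.8, 0.48, 0.017, 0, 0], [0.8, 0.48, 0.017, 0, 0], [0.8, 0.48, 0.017, 0, 0], [0.8, 0.48, 0.022, 0, 0]],
], newtons=60)

```text
time_s: 14.6
ee_pos: [613.2, 342.2, 366.9]
ee_rot: [-3.138, 0.002, 1.572]
wrist_force: [0.1, -0.4, 0.9]
grip_width: 0.799
grip_force: 0.0
```

step_arm([
  [[0.8, 0.034, 0, 0, 0.136], [0.8, 0, 0, 0, 0.136], [0.8, 0, 0, 0, 0.136], [0.8, 0, 0, 0, 0.136], [0.8, 0, 0, 0, 0.136], [0.8, 0, 0, 0, 0], [0.8, 0, 0, 0, 0]],
])

```text
time_s: 15.48
ee_pos: [613.6, 344.2, 368.3]
ee_rot: [-3.141, 0.002, 0.862]
wrist_force: [0.5, -0.3, 0.5]
grip_width: 0.799
grip_force: 0.0
```

```bash
python3 -c "
from h import *
plan(613.5,344.5,191,49.3)"
```

```text
15.47 [613.6 344.2 368.3] [-3.141e+00  2.000e-03  8.620e-01] shift [ 0.005 -0.002  1.773] turn 0.002 q [ 0.43  0.2   1.36 -0.    1.59  1.14] w 0.799 F [ 0.5 -0.3  0.5]
```

step_arm([
  [[0.8, 0, 0, 0.4, 0], [0.8, 0, 0, 0.4, 0], [0.8, 0, 0, 0.4, 0], [0.8, 0, 0, 0.3, 0], [0.8, 0, 0, 0.2, 0], [0.8, 0, 0, 0.07, 0], [0.8, 0, 0, 0, 0], [0.5, 0, 0, 0, 0], [0.4, 0, 0, 0, 0], [0.4, 0, 0, 0, 0]],
])

```text
time_s: 16.73
ee_pos: [614.2, 344.4, 193.5]
ee_rot: [3.141, -0.001, 0.86]
wrist_force: [0.3, 0.0, 0.5]
grip_width: 0.544
grip_force: 0.0
```

step_arm([
  [[0, 0, 0, 0, 0], [0, 0, 0, 0, 0], [0, 0, 0, 0, 0], [0, 0, 0, 0, 0], [0, 0, 0, 0, 0]],
])

```text
time_s: 17.35
ee_pos: [614.0, 344.2, 192.7]
ee_rot: [3.141, -0.0, 0.86]
wrist_force: [1.0, 0.2, -0.0]
grip_width: 0.274
grip_force: 60.0
```

```bash
python3 -c "
from h import *
plan(613.5,344.5,191,49.3)
im=r.get_image('top')
cv2.imwrite('pics/t3.png',cv2.resize(im['color'][120:240,160:320],None,fx=4,fy=4,interpolation=cv2.INTER_CUBIC))"
```

```text
17.35 [614.  344.2 192.7] [ 3.141 -0.     0.86 ] shift [-0.001 -0.005  0.017] turn -0.0 q [ 0.43  0.27  1.56 -0.    1.31  1.15] w 0.274 F [ 1.   0.2 -0. ]
```

View pics/t3.png

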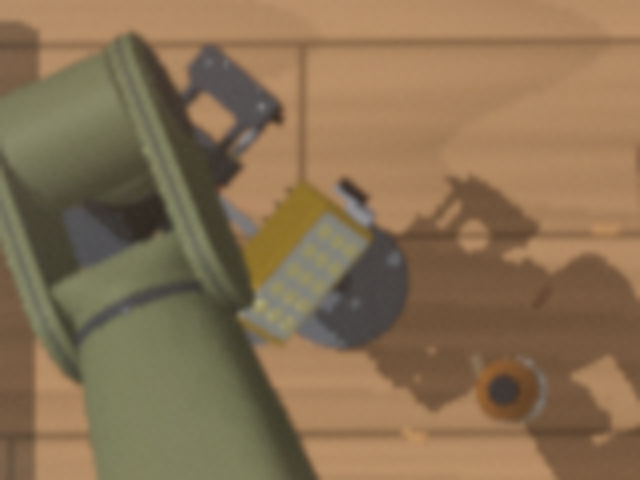

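Knob is pinched (26 mm reading), head free below the arm. Work out the arc.

```bash
cat >> h.py <<'E'
PV=np.array([550,269,210.])
def knob(az,t):
    a,t=np.radians([az,t]);h=96*np.cos(t)-26*np.sin(t)
    return PV+[h*np.cos(a),h*np.sin(a),96*np.sin(t)+26*np.cos(t)]
def rows(a0,t0,a1,t1,n):
    o=r.observe();yaw=np.degrees(o["ee_rot"][2]);p=np.zeros(3)
    for i in range(n):
        tgt=knob(a0+(a1-a0)*(i+1)/n,t0+(t1-t0)*(i+1)/n)-knob(a0,t0)
        R=Rn.from_euler("z",yaw,degrees=True)*Rn.from_euler("x",np.pi)
        d=(R.inv().apply(tgt-p)/100).round(3);p=p+R.apply(d*100)
        tu=round(-(a1-a0)/n/60,3);yaw-=tu*60
        print([0,*d.tolist(),tu],end=", ")
    print()
E
python3 -c "
from h import *
print(knob(49.3,-30))
rows(49.3,-30,97.95,24.5,18)"
```

```text
[612.69172246 341.88585145 184.5166605 ]
[0, 0.011, -0.046, -0.051, -0.045], [0, 0.008, -0.046, -0.052, -0.045], [0, 0.006, -0.047, -0.052, -0.045], [0, 0.003, -0.047, -0.052, -0.045], [0, -0.0, -0.047, -0.053, -0.045], [0, -0.003, -0.047, -0.052, -0.045], [0, -0.006, -0.046, -0.053, -0.045], [0, -0.008, -0.046, -0.052, -0.045], [0, -0.011, -0.046, -0.051, -0.045], [0, -0.014, -0.045, -0.051, -0.045], [0, -0.016, -0.045, -0.051, -0.045], [0, -0.019, -0.043, -0.049, -0.045], [0, -0.022, -0.043, -0.049, -0.045], [0, -0.024, -0.042, -0.047, -0.045], [0, -0.026, -0.04, -0.046, -0.045], [0, -0.029, -0.039, -0.044, -0.045], [0, -0.031, -0.038, -0.043, -0.045], [0, -0.034, -0.036, -0.042, -0.045],
```

step_arm([
  [[0, 0.011, -0.046, -0.051, -0.045], [0, 0.008, -0.046, -0.052, -0.045], [0, 0.006, -0.047, -0.052, -0.045], [0, 0.003, -0.047, -0.052, -0.045], [0, 0, 0, 0, 0]],
])

```text
time_s: 18.02
ee_pos: [599.9, 357.2, 212.4]
ee_rot: [-3.14, 0.002, 1.048]
wrist_force: [-2.2, -2.3, -2.3]
grip_width: 0.272
grip_force: 60.0
```

step_arm([
  [[0, 0, -0.047, -0.053, -0.045], [0, -0.003, -0.047, -0.052, -0.045], [0, -0.006, -0.046, -0.053, -0.045], [0, -0.008, -0.046, -0.052, -0.045], [0, -0.011, -0.046, -0.051, -0.045], [0, 0, 0, 0, 0]],
])

```text
time_s: 18.77
ee_pos: [578.1, 363.7, 238.6]
ee_rot: [-3.14, 0.003, 1.283]
wrist_force: [-1.4, -5.5, -3.1]
grip_width: 0.275
grip_force: 60.0
```

```bash
cat >> h.py <<'E'
def lens(n):
    im=r.get_image(n);P=cloud(im);h=cv2.cvtColor(im['color'],cv2.COLOR_BGR2HSV);x,y,z=np.moveaxis(P,2,0)
    m=(abs(x-552)<95)&(abs(y-262)<85)&(z>170)&(z<260)&(h[...,1]<150)&(h[...,2]>110)
    q=P[m];rng=np.random.default_rng(0);best=None
    for _ in range(800):
        a,b,c=q[rng.choice(len(q),3,False)];nn=np.cross(b-a,c-a);l=np.linalg.norm(nn)
        if l<300: continue
        k=abs((q-a)@nn/l)<2.5
        if best is None or k.sum()>best.sum(): best=k
    k=q[best];c=np.median(k,0);w,V=np.linalg.eigh(np.cov((k-k.mean(0)).T));nn=V[:,0]
    nn*=-np.sign(nn[1]);hit=PV+nn*(68-PV[2])/nn[2]
    print(n,len(q),len(k),c.round(1),"az back",np.degrees(np.arctan2(-nn[1],-nn[0])).round(1),"tilt",np.degrees(np.arcsin(-nn[2])).round(1),"hit",hit.round(1),"pivot est",(c-18*nn).round(1))
    return im
E
python3 -c "
from h import *
plan(0,0,0,90)
lens('side')"
```

```text
18.77 [578.1 363.7 238.6] [-3.140e+00  3.000e-03  1.283e+00] shift [-5.121 -4.508  2.406] turn -0.275 q [ 0.48  0.2   1.57 -0.    1.38  0.77] w 0.275 F [-1.4 -5.5 -3.1]
side 799 549 [544.4 249.7 213. ] az back 74.0 tilt -2.8 hit [1346.2 3049.6   68. ] pivot est [549.4 267.  212.2]
```

Half way, exactly as predicted. Continue.

step_arm([
  [[0, -0.014, -0.045, -0.051, -0.045], [0, -0.016, -0.045, -0.051, -0.045], [0, -0.019, -0.043, -0.049, -0.045], [0, -0.022, -0.043, -0.049, -0.045], [0, -0.024, -0.042, -0.047, -0.045], [0, -0.026, -0.04, -0.046, -0.045], [0, -0.029, -0.039, -0.044, -0.045], [0, -0.031, -0.038, -0.043, -0.045], [0, -0.034, -0.036, -0.042, -0.045], [0, 0, 0, 0, 0], [0, 0, 0, 0, 0]],
])

```text
time_s: 20.2
ee_pos: [540.7, 347.1, 281.3]
ee_rot: [-3.141, 0.0, 1.707]
wrist_force: [0.3, -1.8, -3.1]
grip_width: 0.272
grip_force: 60.0
```

```bash
python3 -c "
from h import *
plan(0,0,0,90)
for i in range(2): lens('side')
lens('top')"
```

```text
20.2 [540.7 347.1 281.3] [-3.141  0.     1.707] shift [-2.702 -5.827  2.817] turn 0.13 q [ 0.49  0.09  1.62 -0.    1.43  0.35] w 0.272 F [ 0.3 -1.8 -3.1]
side 332 287 [551.  250.6 205.4] az back 97.2 tilt 21.0 hit [596.6 -97.5  68. ] pivot est [548.9 267.2 211.9]
side 323 269 [550.9 251.1 203.5] az back 96.8 tilt 21.5 hit [592.8 -89.8  68. ] pivot est [548.9 267.8 210. ]
top 215 61 [546.6 302.2 238.7] az back 86.2 tilt -54.7 hit [556.7 369.5  68. ] pivot est [547.3 312.6 224. ]
```

step_arm([
  [[0.4, 0, 0, 0, 0], [0.6, 0, 0, 0, 0], [0.7, 0, 0, 0, 0], [0.7, 0, 0, 0, 0], [0.7, 0, 0, 0, 0], [0.7, 0, 0, -0.2, 0], [0.7, 0, 0, -0.4, 0], [0.7, 0, 0, -0.4, 0], [0.7, -0.4, 0, 0, 0], [0.7, 0.4, 0, 0, 0], [0.7, 0, 0, 0, 0]],
])

```text
time_s: 21.72
ee_pos: [540.5, 348.3, 383.3]
ee_rot: [3.14, -0.001, 1.71]
wrist_force: [0.5, -0.3, 0.2]
grip_width: 0.702
grip_force: 0.0
```

```bash
python3 -c "
from h import *
plan(0,0,0,90)
for i in range(2): im=lens('side')
cv2.imwrite('pics/s6.png',cv2.resize(im['color'][80:330,230:480],None,fx=2.4,fy=2.4,interpolation=cv2.INTER_CUBIC))
P=cloud(im);h=cv2.cvtColor(im['color'],cv2.COLOR_BGR2HSV);x,y,z=np.moveaxis(P,2,0)
red=((h[...,0]<6)|(h[...,0]>172))&(h[...,1]>150)&(z>200)&(y>280)&(y<400)&(x<620)
v,u=np.nonzero(red)
if len(u): print(len(u),u.mean(),v.mean(),np.nanmedian(P[red],0))
"
```

```text
21.73 [540.5 348.3 383.3] [ 3.14e+00 -1.00e-03  1.71e+00] shift [-2.704 -5.842  3.821] turn 0.133 q [0.49 0.06 1.48 0.   1.6  0.35] w 0.702 F [ 0.5 -0.3  0.2]
side 335 249 [551.  250.4 203.3] az back 96.8 tilt 22.0 hit [591.5 -80.2  68. ] pivot est [549.  266.9 210. ]
side 332 244 [550.5 250.7 204.5] az back 97.1 tilt 21.2 hit [595.4 -93.8  68. ] pivot est [548.4 267.4 211. ]
71 295.8732394366197 91.11267605633803 [536.77009543 341.55424568 275.73947314]
```

View pics/s6.png

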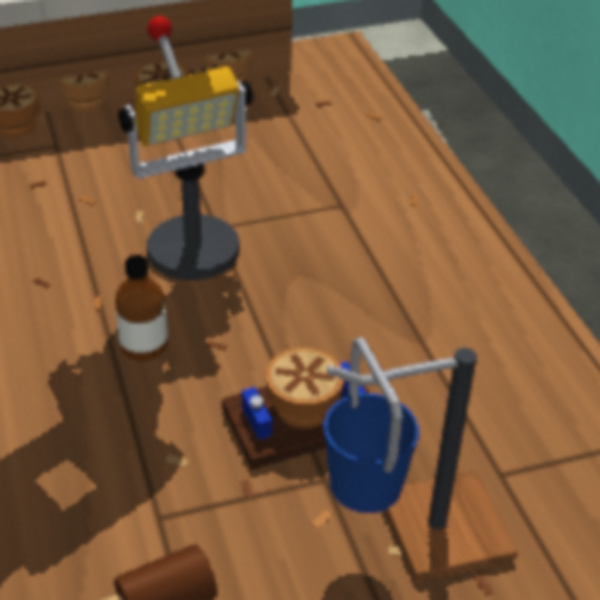

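The view shows the knob (160,27), the lit head facing the jig, pail hanging. Clear the arm for a two-view check.

step_arm([
  [[0.7, -0.4, 0, 0, 0], [0.7, -0.475, 0, 0, 0], [0.7, -0.475, 0, 0, 0], [0.7, -0.475, 0, 0, 0], [0.7, -0.475, 0, 0, 0], [0.7, -0.475, 0, 0, 0], [0.7, -0.475, 0, 0, 0], [0.7, -0.4, 0, 0, 0], [0.7, 0, 0, 0, 0]],
])

```text
time_s: 22.95
ee_pos: [590.6, -17.1, 382.0]
ee_rot: [3.142, 0.001, 1.704]
wrist_force: [-0.2, -0.2, -1.1]
grip_width: 0.701
grip_force: 0.0
```

```bash
cat > m.py <<'E'
from h import *
def fit(q,seed=0,tol=2.5):
    rng=np.random.default_rng(seed);best=None
    for _ in range(800):
        a,b,c=q[rng.choice(len(q),3,False)];nn=np.cross(b-a,c-a);l=np.linalg.norm(nn)
        if l<300: continue
        k=abs((q-a)@nn/l)<tol
        if best is None or k.sum()>best.sum(): best=k
    k=q[best];w,V=np.linalg.eigh(np.cov((k-k.mean(0)).T));return k,V[:,0]
px={}
for n in("side","top"):
    im=r.get_image(n);np.savez(n+"3.npz",**im);P=cloud(im);h=cv2.cvtColor(im['color'],cv2.COLOR_BGR2HSV);x,y,z=np.moveaxis(P,2,0)
    red=((h[...,0]<6)|(h[...,0]>172))&(h[...,1]>150)&(z>200)&(y>290)&(y<400)&(x<640)
    v,u=np.nonzero(red);K=np.array(im["camera_matrix"]);R=cv2.Rodrigues(np.array(im["rvec"],float))[0];t=np.array(im["tvec"],float).ravel()
    px[n]=(K@np.c_[R,t],[u.mean(),v.mean()]);print(n,len(u),px[n][1],np.nanmedian(P[red],0).round(1))
    near=(abs(x-552)<62)&(abs(y-262)<42)&(z>165)&(z<262)
    yel=near&(h[...,1]>165)&(h[...,0]>15)&(h[...,0]<35)
    k,nn=fit(P[yel]);nn=nn*np.sign(nn[2]);print(n,"top face",yel.sum(),len(k),k.mean(0).round(1),nn.round(3),"tilt",np.degrees(np.arccos(nn[2])).round(1),"az",np.degrees(np.arctan2(-nn[1],-nn[0])).round(1))
    q=P[near];q=q[~np.isnan(q).any(1)]
    k,nn=fit(q[q[:,1]<262]);nn=-nn*np.sign(nn[1]);print(n,"front",len(q),len(k),k.mean(0).round(1),"az",np.degrees(np.arctan2(-nn[1],-nn[0])).round(1),"tilt",np.degrees(np.arcsin(-nn[2])).round(1))
X=cv2.triangulatePoints(px["side"][0],px["top"][0],np.array(px["side"][1]),np.array(px["top"][1])).ravel();k=X[:3]/X[3];print("knob",k.round(1))
d=k-PV;ph=np.arctan2(d[2],np.hypot(d[0],d[1]))-np.arctan2(26,96)
print("from knob: az",np.degrees(np.arctan2(d[1],d[0])),"tilt",np.degrees(ph),np.linalg.norm(d))
E
python3 m.py; python3 -c "
from h import *
plan(0,0,0,90)"
```

```text
side 71 [np.float64(295.8732394366197), np.float64(91.11267605633803)] [536.7 340.  276.3]
side top face 504 339 [545.5 253.9 242.8] [ 0.03  -0.361  0.932] tilt 21.3 az 94.8
side front 1093 480 [547.  248.  211.6] az 95.8 tilt 18.3
top 51 [np.float64(199.52941176470588), np.float64(187.5686274509804)] [539.1 347.3 278.8]
top top face 465 281 [549.7 259.1 243. ] [ 0.043 -0.378  0.925] tilt 22.3 az 96.6
top front 666 199 [546.9 251.2 240.2] az 97.0 tilt -62.3
knob [540.1 350.5 270.3]
from knob: az 96.92703767884599 tilt 21.139118720001978 101.857810027679
23.05 [590.5 -14.7 382. ] [ 3.141 -0.     1.707] shift [ 0.948 -5.831  3.819] turn 0.13 q [-0.12 -0.06  1.6   0.    1.6  -0.25] w 0.703 F [-0.3  0.8  0.1]
```

Tilt is about 21.6° and azimuth 97°, needing 24.5° and 98° — the ball slipped slightly in the fingers. Regrip and trim.

```bash
python3 -c "
from h import *
plan(540.3,348,380,97.9)
print(knob(97,21.6),(knob(97.95,24.5)-knob(97,21.6)).round(2))
rows(97,21.6,97.95,24.5,3)"
```

```text
23.05 [590.5 -14.7 382. ] [ 3.141 -0.     1.707] shift [ 3.661 -0.004  0.021] turn -0.001 q [-0.12 -0.06  1.6   0.    1.6  -0.25] w 0.703 F [-0.3  0.8  0.1]
[540.28856055 348.09332719 269.51414569] [-0.88 -3.26  3.96]
[0, -0.01, -0.004, -0.013, -0.005], [0, -0.01, -0.005, -0.014, -0.005], [0, -0.011, -0.004, -0.013, -0.005],
```

step_arm([
  [[0.7, 0.4, 0, 0, 0], [0.7, 0.475, 0, 0, 0], [0.7, 0.475, 0, 0, 0], [0.7, 0.475, 0, 0, 0], [0.7, 0.475, 0, 0, 0], [0.7, 0.475, 0, 0, 0], [0.7, 0.475, 0, 0, 0], [0.7, 0.411, 0, 0, 0], [0.7, 0, 0, 0.4, 0], [0.7, 0, 0, 0.4, 0], [0.7, 0, 0, 0.25, 0], [0.7, 0, 0, 0, 0]],
])

```text
time_s: 24.55
ee_pos: [538.4, 348.8, 273.9]
ee_rot: [-3.137, 0.002, 1.71]
wrist_force: [-0.8, -0.8, 0.2]
grip_width: 0.699
grip_force: 0.0
```

step_arm([
  [[0.4, 0, 0, 0, 0], [0.4, 0, 0, 0, 0], [0, 0, 0, 0, 0], [0, 0, 0, 0, 0], [0, 0, 0, 0, 0], [0, 0, 0, 0, 0], [0, 0, 0, 0, 0], [0, 0, 0, 0, 0]],
], newtons=60)

```text
time_s: 25.55
ee_pos: [540.5, 348.4, 276.9]
ee_rot: [3.141, -0.0, 1.708]
wrist_force: [-0.4, 0.2, 1.7]
grip_width: 0.271
grip_force: 60.0
```

step_arm([
  [[0, -0.01, -0.004, -0.013, -0.005], [0, -0.01, -0.005, -0.014, -0.005], [0, -0.011, -0.004, -0.016, -0.005], [0, 0, 0, 0, 0], [0, 0, 0, 0, 0], [0, 0, 0, 0, 0]],
])

```text
time_s: 26.3
ee_pos: [539.6, 345.1, 281.0]
ee_rot: [3.141, -0.0, 1.724]
wrist_force: [2.1, 2.6, -0.7]
grip_width: 0.278
grip_force: 60.0
```

step_arm([
  [[0.4, 0, 0, 0, 0], [0.6, 0, 0, 0, 0], [0.7, 0, 0, 0, 0], [0.7, 0, 0, 0, 0], [0.7, 0, 0, -0.2, 0], [0.7, 0, 0, -0.4, 0], [0.7, 0, 0, -0.4, 0], [0.7, -0.4, 0, 0, 0], [0.7, -0.475, 0, 0, 0], [0.7, -0.475, 0, 0, 0], [0.7, -0.475, 0, 0, 0], [0.7, -0.475, 0, 0, 0]],
])

```text
time_s: 27.8
ee_pos: [574.9, 116.3, 383.1]
ee_rot: [3.139, 0.0, 1.724]
wrist_force: [0.4, 0.0, -0.0]
grip_width: 0.699
grip_force: 0.0
```

step_arm([
  [[0.7, -0.475, 0, 0, 0], [0.7, -0.475, 0, 0, 0], [0.7, -0.4, 0, 0, 0], [0.7, 0, 0, 0, 0]],
])

```text
time_s: 28.3
ee_pos: [595.7, -18.0, 382.5]
ee_rot: [3.14, 0.001, 1.72]
wrist_force: [0.7, 0.6, 0.4]
grip_width: 0.703
grip_force: 0.0
```

```bash
python3 m.py; python3 -c "
from h import *
for i in range(3): lens('side')"; python3 m.py | grep -v front
```

```text
side 72 [np.float64(295.72222222222223), np.float64(90.16666666666667)] [536.5 338.5 280.4]
side top face 529 351 [548.3 253.9 242.6] [ 0.047 -0.383  0.923] tilt 22.7 az 96.9
side front 1089 444 [546.8 247.8 210.9] az 96.9 tilt 21.8
top 52 [np.float64(200.44230769230768), np.float64(187.8653846153846)] [538.7 344.  282.2]
top top face 483 261 [552.1 257.4 242.1] [ 0.037 -0.382  0.924] tilt 22.6 az 95.6
top front 698 216 [548.  251.  239.4] az 94.7 tilt -58.8
knob [539.  346.4 275.3]
from knob: az 98.1076136499431 tilt 24.730073865928787 101.90953731864484
side 307 226 [551.  251.3 202.4] az back 97.9 tilt 24.4 hit [592.9 -40.5  68. ] pivot est [548.8 267.5 209.9]
side 310 222 [551.8 250.7 203.5] az back 97.9 tilt 24.3 hit [593.3 -43.1  68. ] pivot est [549.5 266.9 210.9]
side 305 228 [551.  250.7 203.4] az back 98.2 tilt 24.2 hit [595.4 -44.2  68. ] pivot est [548.6 267.  210.8]
side 73 [np.float64(295.71232876712327), np.float64(90.23287671232876)] [536.2 337.2 279.7]
side top face 530 346 [548.3 253.1 242.3] [ 0.048 -0.412  0.91 ] tilt 24.5 az 96.7
top 54 [np.float64(200.42592592592592), np.float64(187.72222222222223)] [538.7 344.3 282.8]
top top face 483 252 [551.  257.1 242.7] [ 0.066 -0.345  0.936] tilt 20.6 az 100.7
knob [539.2 346.6 275.1]
from knob: az 97.9365065216067 tilt 24.55234958677601 101.82712819401362
```

Lens normal and knob both give az ≈98.0°, tilt ≈24.4° (target 97.95°, 24.5°). Check the rest and hand in.

```bash
python3 -c "
from h import *
a=np.load('side0.npz')
b=np.load('side3.npz')
for nm,(u0,v0,u1,v1) in {'oil':(275,183,302,230),'mallet':(232,305,322,360),'cup':(358,354,406,400)}.items():
    print(nm,np.abs(a['color'][v0:v1,u0:u1].astype(int)-b['color'][v0:v1,u0:u1]).mean().round(1))
P=cloud(b);h=cv2.cvtColor(b['color'],cv2.COLOR_BGR2HSV)
m=(h[...,0]>100)&(h[...,0]<130)&(h[...,1]>150)&(P[...,2]>85)&(P[...,2]<180)
print('pail',np.nanpercentile(P[m],[2,50,98],axis=0).round().tolist())
plan(0,0,0,90)
print(r.job_done())"
```

```text
oil 3.9
mallet 5.1
cup 11.2
pail [[556.0, -243.0, 102.0], [589.0, -207.0, 142.0], [628.0, -170.0, 172.0]]
28.65 [595.3 -14.6 381.3] [3.141 0.    1.726] shift [ 1.062 -5.86   3.811] turn 0.148 q [-0.11 -0.05  1.59  0.    1.6  -0.27] w 0.7 F [ 0.6 -0.5 -0.3]
the job is handed in; nothing more can be done
None
```

The pail hangs upright by its handle on the hook, and the lamp then measured within about 0.5° of straight at the middle of the jig cup's face. The bottle, loose cup and mallet were never touched, and the job was handed in at 28.7 s; no verdict came back.

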